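Reconnect a lamp battery pack and hold the tester on it

TASK

The lamp battery pack was stored with one link slackened off: turn its wing nut clockwise by hand until it stops, so that the link is clamped tight again. Then lift the two-pin battery tester out of its holder and, keeping it upright, press it lightly down so that one pin stands on the flat top of each of the two round output posts, both sprung pins pushed part of the way in but not fully home. Finish while holding the tester pressed there (do not let go of it or put it down), and leave the handlamp, the tape roll and the spanner where they are.

Things in the scene. Friction and masses are not known exactly. Their poses are not given: they have to be found in the camera images.
- wing_nut (a joint): Brass wing nut on the battery pillar at the front left of the pack's top, turning about the vertical. Value in rad still to be turned clockwise (seen from above) until it is tight: 0 = tight against its stop, wings then lying along the link bar; it starts 0.8 to 1.4 open. It stays at one height, turns stiffly (about 0.08 N m) and stays where it is left
- wing_nut_grip (a point): Middle of the wing nut's wings, on its turning axis; turns with the nut. x lies along the wings, z up. The two wings together are 45 mm long (along x) and 8 mm thick (along y), to be gripped across y from above. They reach from 9 mm below this point to 8 mm above it; the link bar lies 20 mm below it
- pack: The battery pack: sealed grey battery 151 x 98 mm, top 99 mm above the bench, in a yellow steel tray 175 x 118 mm. Heavy, does not move. Origin on the bench under its centre; x points along it, away from the wing-nut end, which is nearer the robot; y to its left, z up. Two copper link bars run along its top at y = +30 and -30 mm
- post_l_top (a point): Centre (small dark mark) of the flat top of the left output post, 124 mm above the bench: upright round brass post, 16 mm diameter, 16 mm tall, on the black terminal block on the pack's top, 94 mm beyond the wing nut on the same link bar. Axes as the pack. Between the posts stands a thin black barrier 1 mm higher than they are
- post_r_top (a point): The same for the right output post, 60 mm from the left one along -y
- tester_grip (a point): Centre of the upright black rubber grip of the battery tester: 26 mm thick (x), 44 mm wide (y), free from 26 mm below this point to 24 mm above. Below it the grey meter case, 30 x 96 x 40 mm, with two sprung steel pins pointing down, 60 mm apart (y = +30 and -30 mm), tips 108 mm below this point when out. z up, y along the row of pins. Either pin may go on either post
- pin_a (a joint): How far the pin at y = +30 mm of the tester is pushed in, m: 0 = out, 0.012 = fully home. Spring: about 0.4 N to start, 5 N fully home
- pin_b (a joint): The same for the pin at y = -30 mm
- tester: The whole tester with its pins, about 0.3 kg. Origin 66 mm below tester_grip, at the underside of the meter case; same axes. At first it stands in its holder: lift it straight up by at least 70 mm
- holder: The tester's black bench holder, fixed: foot 46 x 170 mm, pocket 66 mm high with the meter case 14 mm deep in it; origin on the bench below its centre, y along its length
- post_l: The left output post as a solid; its origin is 16 mm below post_l_top
- post_r: The right output post as a solid; its origin is 16 mm below post_r_top
- handlamp: Bystander: yellow and black handlamp, 155 x 92 x 140 mm, standing on the bench to one side; origin under its base
- tape: Bystander: roll of grey tape, 104 mm across, 48 mm high, flat on the bench; origin under its centre
- spanner: Bystander: steel spanner 190 mm long lying on the bench beyond the work; origin at its middle
There are look-alikes about, which are no part of the job. What is shaped like the tester but pink is not meant.

How it is judged:
By the outcome, as a careful person would: the job done as asked, in the order asked, and still so for the second after the job is handed in, while the arm keeps its last pose, push and grip.
It also fails if it takes over 51 s, if anything falls off the work surface, if the arm or the gripper's body presses on something with over 40 N, if the wrist force passes 120 N, or if a joint passes its speed limit or range.

ROBOT

A 6-joint arm with a two-finger parallel gripper is mounted at the origin on the work surface. World frame = base frame: x ahead of the robot, y to its left, z up, the work surface at z = 0. Lengths are in m, angles in rad, forces in N, time in s.
With the tool pointing down it reaches from about 0.375 to 0.9 m from the base axis. Payload 3.1 kg.
Tool frame: the origin (TCP) lies on the centre line of the jaws, within the pads' length; the fingertips stand 8 mm ahead of it and the grasp point (between the pads) lies 11 mm behind it; z points along the fingers, y is the line along which they close (so a half turn about z gives the same grasp; the last joint's range is limited). The gripper opens to 87 mm and grips with 3 to 60 N. Pads are 19 mm wide; open, the fingers measure 117 mm over their backs; the gripper's body (75 mm by 190 mm) begins 51 mm behind the grasp point.
Start: joints at [1.107, 0.527, 1.433, -0, 1.181, -0.178], TCP at [0.176, 0.6, 0.231] pointing down, gripper open.
Joint ranges: [-3.08, 3.08], [-0.75, 2.2], [0.22, 2.44], [-1.43, 4.57], [0, 2.65], [-2.85, 2.85]. Speed limits (rad/s): [2.79, 2.79, 3.14, 3.14, 3.14, 3.14].

INTERFACE

Orientations are given as a unit quaternion [x, y, z, w].
In Python, from rig import robot gives the robot as it stands. The module is installed in compiled form; this text tells all that it offers.
- The arm moves only by the tool send_rows, never from a script. Its argument "increments" is one flat list of numbers, 7 for each row, row after row: the turn, a rotation vector about the world's x, y, z in rad, then the shift along the world's x, y, z in cm, then the opening, from 0 (shut) to 1 (fully open). A call has 1 to 20 rows; each row shifts and turns the commanded pose from where the row before left it; what a row does not reach is not made up. A row lasts 1/12 s, in which the tool goes at most 41.7 mm and 7.16 degrees, less where a joint would pass 70% of its speed; a pose out of reach is approached as far as the arm can. A call is refused whole if a number of a shift passes 4.17 or a number of a turn 0.125, either way. A call with a gripper value outside its range is refused whole. The fingers move at their own pace and stop on an object; "newtons" is the grip in N (left out, the last holds). Time passes only in rows, so rows that do not move let the fingers close. It gives the time, the measured TCP pose, the force, the opening and the grip force at its end, in the units of the state.
- robot.get_obs(): the state, without advancing time (a new reading comes with each control period).
- robot.camera(name): name is "scene" or "top" or "wrist"; returns a dict with "image" (400x640x3 uint8, red, green, blue), "range_z" (400x640 float32, m along the optical axis (not along the pixel's ray), 0 where there is no reading), "fx", "fy", "cx", "cy" (pixels), "R" (3x3) and "t" (3): a world point X has camera coordinates R X + t. Camera axes: x right, y down, z forward; pixel columns grow to the right and rows downward; lengths in m; the calibration is good to about 2 mm. A picture is of the moment at which its call begins.
- robot.hand_in(): hands the job in; it is judged then, once.
The state is a dict: "time": time; "q": joint angles; "joint_velocities": joint speeds; "joint_torque": joint torques, N m; "position": TCP position; "tool_rot": TCP orientation; "ft_force": force on the tool from outside, world axes, zero at the start; "moment": the same for the moment, N m; "grip_width": finger opening in m; "grip_force": force on a finger pad.
Only numpy, scipy, OpenCV 4.12 (cv2) and the standard library are available. Lean on these libraries where they do the work, as an engineer would, in place of code of your own. Each camera call takes 0.05 s, during which the arm holds its last target. There are 200 camera calls.

## Working session

There is one attempt and no reset: what is moved stays moved. The work goes in short steps, Python scripts to look and compute and a tool call to move; the robot and the scene stay as the last step left them, time stands still between calls to the robot, and variables do not carry over. Pictures are saved under pics/ and viewed, at most 10 in all, crops included, and the job is handed in when it is done.

Besides the shell and the picture viewer there is one more tool, called after "Emit:" as a command line: name --argument value ..., lists and objects as JSON in quotes. send_rows: Moves the arm, as the interface text tells. Its arguments: {"type":"object","properties":{"increments":{"type":"array"},"newtons":{"type":"number"}},"required":["increments"]}

```bash
mkdir -p pics
cat > h.py <<'E'
import numpy as np, cv2
from rig import robot
def snap(n,f):
    c=robot.camera(n); cv2.imwrite('pics/'+f+'.png',c['image'][:,:,::-1]); np.savez('pics/'+f+'.npz',**c); return c
def load(f): return dict(np.load('pics/'+f+'.npz'))
def px(c,u,v,z=None):
    K=np.array([(u-c['cx'])/c['fx'],(v-c['cy'])/c['fy'],1.0]); R=c['R'];t=c['t']
    if z is None:
        d=c['range_z'][int(v),int(u)]; return R.T@(K*d-t)
    o=-R.T@t; r=R.T@K; return o+r*(z-o[2])/r[2]
E
python3 - <<'E'
from h import *
snap('top','top');snap('scene','scene')
o=robot.get_obs();print(o)
E
```

```text
{'time': 0.1, 'q': array([ 1.10652354e+00,  5.28375316e-01,  1.43377084e+00, -9.16505955e-06,
        1.18141531e+00, -1.78514817e-01]), 'joint_velocities': array([-6.14565925e-04, -1.57046324e-03, -1.21510071e-03,  4.44006972e-04,
       -9.83896620e-05, -6.69732458e-04]), 'joint_torque': array([-5.31438582e-04, -4.40982807e+01, -1.77150732e+01,  6.34629582e-02,
        5.34008082e-02, -3.10509643e-05]), 'position': array([0.17586653, 0.59907202, 0.22966924]), 'tool_rot': array([ 1.42391554e-01,  9.89809919e-01, -9.35341028e-04, -3.06943137e-04]), 'ft_force': array([ 0.13341752,  0.04424801, -0.56343968]), 'moment': array([-0.00480636,  0.01106497, -0.03553332]), 'grip_force': 0.0, 'grip_width': 0.08694669549457279}
```

View pics/top.png

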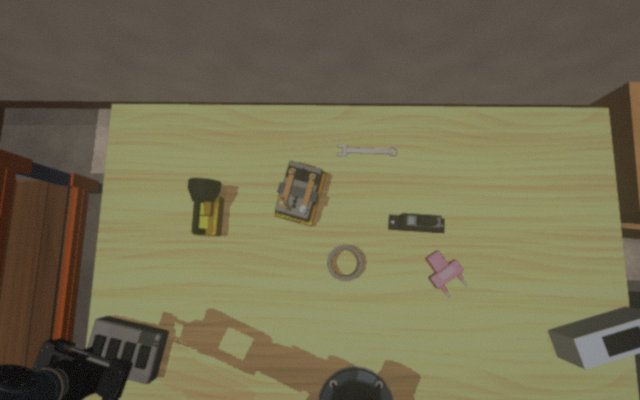

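View pics/scene.png

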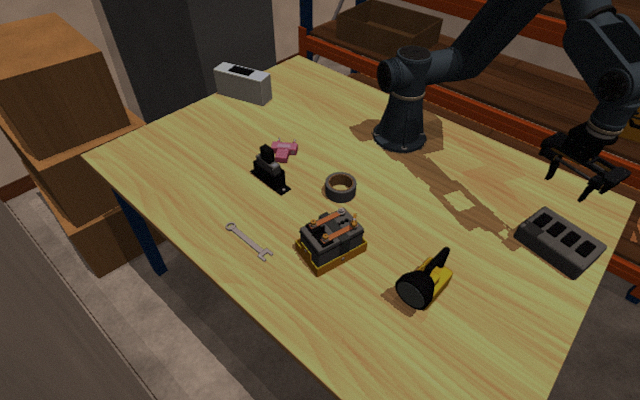

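The top view shows the pack at about (300,192), the black and grey tester in its holder at (417,222), and the pink look-alike lying at (445,270). The lamp is at (206,207), the tape at (346,262) and the spanner at (367,151). I'll use the upright tester in the holder, not the pink one.

Run:
```python
from h import *
c=load('top')
for n,u,v,z in [('pack',300,190,.1),('nut?',292,207,.12),('tester',417,221,.18),('tape',346,262,.05),('lamp',206,207,.1),('holderL',389,222,.01),('holderR',444,223,.01)]: print(n,px(c,u,v,z).round(3),px(c,u,v).round(3))
print(c['fx'],-c['R'].T@c['t'])
I=c['image'][140:300,170:490,::-1]
I=cv2.convertScaleAbs(cv2.resize(I,(800,400),interpolation=cv2.INTER_CUBIC),alpha=1.5)
cv2.imwrite('pics/topc.png',I)
```

```text
pack [0.606 0.165 0.1  ] [0.606 0.165 0.098]
nut? [0.554 0.184 0.12 ] [0.557 0.186 0.099]
tester [ 0.515 -0.144  0.18 ] [ 0.522 -0.162  0.105]
tape [0.406 0.03  0.05 ] [ 0.405  0.028 -0.001]
lamp [0.553 0.43  0.1  ] [0.554 0.435 0.088]
holderL [ 0.527 -0.101  0.01 ] [ 0.527 -0.101  0.006]
holderR [ 0.527 -0.266  0.01 ] [ 0.527 -0.268  0.003]
369.45550437132994 [0.42506398 0.08517571 1.13191106]
```

View pics/topc.png

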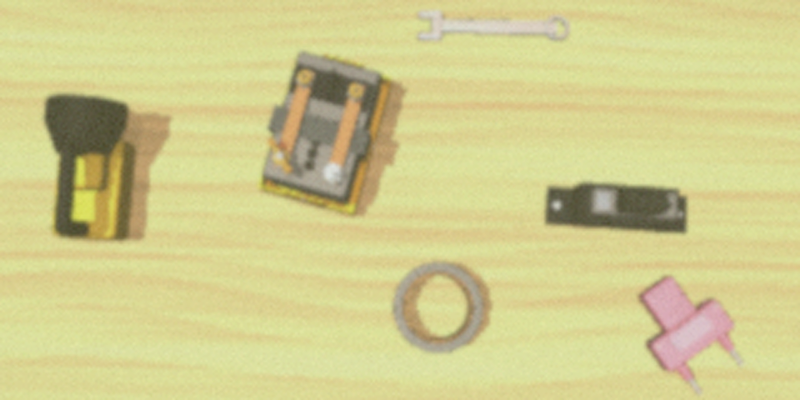

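Emit:
send_rows --increments '[0, 0, 0.08, 2.4, -2.9, 0.7, 1, 0, 0, 0.08, 2.4, -2.9, 0.7, 1, 0, 0, 0.08, 2.4, -2.9, 0.7, 1, 0, 0, 0.08, 2.4, -2.9, 0.7, 1, 0, 0, 0.08, 2.4, -2.9, 0.7, 1, 0, 0, 0.08, 2.4, -2.9, 0.7, 1, 0, 0, 0.08, 2.4, -2.9, 0.7, 1, 0, 0, 0.08, 2.4, -2.9, 0.7, 1, 0, 0, 0.08, 2.4, -2.9, 0.7, 1, 0, 0, 0.08, 2.4, -2.9, 0.7, 1, 0, 0, 0.08, 2.4, -2.9, 0.7, 1, 0, 0, 0.08, 2.4, -2.9, 0.7, 1, 0, 0, 0.08, 2.4, -2.9, 0.7, 1, 0, 0, 0.08, 2.4, -2.9, 0.7, 1, 0, 0, 0, 0, 0, 0, 1]'

```text
time: 1.35
position: [0.5176, 0.1885, 0.3296]
tool_rot: [-0.403, 0.915, -0.002, 0.002]
ft_force: [-0.7, 0.2, -0.0]
grip_width: 0.0871
grip_force: 0.0
```

Run:
```python
from h import *
c=snap('wrist','w1')
I=c['image'][:,:,::-1]
cv2.imwrite('pics/w1v.png',cv2.convertScaleAbs(cv2.resize(I,(800,500),interpolation=cv2.INTER_CUBIC),alpha=1.4))
o=robot.get_obs();print(o['time'],o['position'],o['tool_rot'],o['q'],-c['R'].T@c['t'])
P=np.array([.5,.19,.12]);p=c['R']@np.array([.557,.186,.12])+c['t'];print(p[:2]/p[2]*c['fx']+[c['cx'],c['cy']])
```

```text
1.4 [0.51475289 0.19090751 0.32878169] [-4.02603366e-01  9.15374042e-01 -5.05732043e-04  7.97922332e-04] [ 1.51874054e-01  3.20177741e-01  1.49667587e+00 -5.80466526e-04
  1.32293544e+00 -2.24749900e+00] [0.46691607 0.13464941 0.48410951]
[300.64334728 198.20727751]
```

View pics/w1v.png

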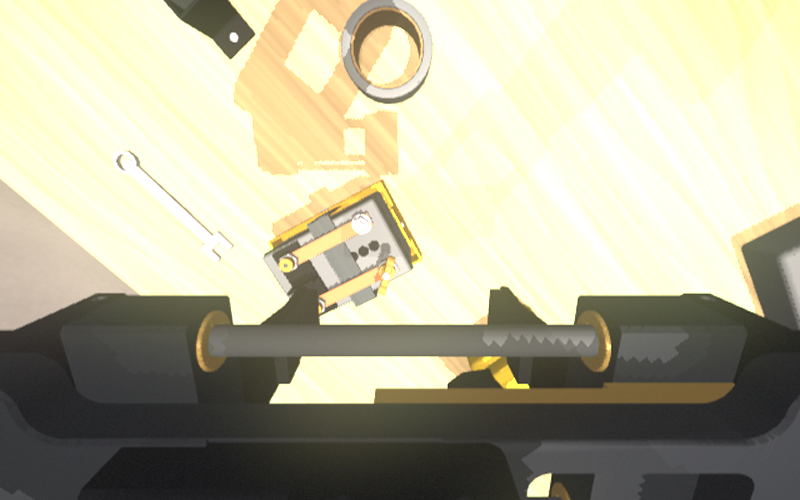

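The wrist view shows the wing nut near (387,273), which is about (310,218) at full size. The right post is at (287,264), with the left one at (320,303) beside the finger. I'll enlarge this area.

Run:
```python
from h import *
c=load('w1')
I=c['image'][140:260,205:345,::-1]
cv2.imwrite('pics/w1c.png',cv2.convertScaleAbs(cv2.resize(I,(700,600),interpolation=cv2.INTER_CUBIC),alpha=.9))
```

```text
(no output)
```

View pics/w1c.png

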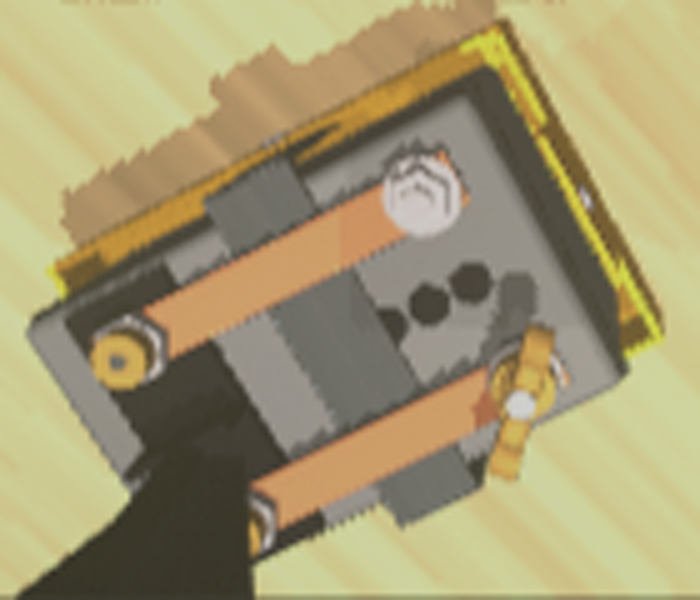

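Run:
```python
from h import *
c=load('w1')
f=lambda u,v:(205+(u+.5)/5-.5,140+(v+.5)/5-.5)
for n,p in dict(w1=(541,335),w1b=(538,350),w2=(504,472),w2b=(508,455),mid=(515,395),bar=(430,415),bar2=(250,290),postR=(117,361),capR=(424,195)).items():
    u,v=f(*p); print(n,px(c,round(u),round(v)).round(4))
for z in(.12,.128,.132):
  a=px(c,*f(541,335),z);b=px(c,*f(504,472),z);d=a-b;print(z,a.round(4),b.round(4),((a+b)/2).round(4),np.linalg.norm(d),np.degrees(np.arctan2(d[1],d[0])))
pr=px(c,*f(117,361),.124);print('postR',pr)
# pack yaw: upper bar edges
a=px(c,*f(165,310),.104);b=px(c,*f(380,205),.104);e=px(c,*f(165,355),.104);g=px(c,*f(400,245),.104)
for s,t in((a,b),(e,g)): d=s-t;print('yaw',np.degrees(np.arctan2(d[1],d[0])))
a=px(c,*f(250,488),.104);b=px(c,*f(470,378),.104);d=a-b;print('yaw',np.degrees(np.arctan2(d[1],d[0])))
a=px(c,*f(285,548),.104);b=px(c,*f(490,432),.104);d=a-b;print('yaw',np.degrees(np.arctan2(d[1],d[0])))
```

```text
w1 [0.5497 0.2038 0.1344]
w1b [0.5534 0.2058 0.1349]
w2 [0.5837 0.2244 0.1352]
w2b [0.5797 0.2222 0.1352]
mid [0.5666 0.212  0.1327]
bar [0.5959 0.2052 0.1084]
bar2 [0.6074 0.1439 0.1086]
postR [0.6436 0.1323 0.124 ]
capR [0.5502 0.1561 0.1198]
0.12 [0.5529 0.206  0.12  ] [0.5884 0.2287 0.12  ] [0.5706 0.2174 0.12  ] 0.042176774091327175 -147.4043648441191
0.128 [0.551  0.2044 0.128 ] [0.5857 0.2267 0.128 ] [0.5684 0.2155 0.128 ] 0.04125009081131601 -147.404364844119
0.132 [0.55   0.2037 0.132 ] [0.5844 0.2256 0.132 ] [0.5672 0.2146 0.132 ] 0.040786749171310616 -147.40436484411907
postR [0.64334634 0.13212889 0.124     ]
yaw -16.412811170696127
yaw -17.110294956833645
yaw -14.823650022865666
yaw -11.511775121634798
```

Emit:
send_rows --increments '[0, 0, -0.065, 1.3, 0.5, -3.5, 0.4, 0, 0, -0.065, 1.3, 0.5, -3.5, 0.4, 0, 0, -0.065, 1.3, 0.5, -3.5, 0.4, 0, 0, -0.065, 1.4, 0.5, -3.5, 0.4, 0, 0, 0, 0, 0, 0, 0.4, 0, 0, 0, 0, 0, 0, 0.4, 0, 0, 0, 0, 0, 0, 0.4]' --newtons 20

```text
time: 1.98
position: [0.5646, 0.2143, 0.1894]
tool_rot: [-0.284, 0.959, 0.0, -0.0]
ft_force: [-1.7, -0.8, 0.5]
grip_width: 0.0484
grip_force: 0.0
```

Run:
```python
from h import *
c=snap('wrist','w2')
o=robot.get_obs();print(o['time'],o['position'],o['tool_rot'],o['grip_width'])
p=c['R']@np.array([.5663,.2138,.128])+c['t'];print(p[:2]/p[2]*c['fx']+[c['cx'],c['cy']])
I=c['image'][:,:,::-1]
cv2.imwrite('pics/w2v.png',cv2.convertScaleAbs(cv2.resize(I[130:330,190:450],(780,600),interpolation=cv2.INTER_CUBIC),alpha=.9))
```

```text
2.0333 [0.56526231 0.21431025 0.19072228] [-2.83857944e-01  9.58865315e-01 -1.05794696e-04  1.40165386e-03] 0.04436355579503825
[320.1460382  217.91093316]
```

View pics/w2v.png

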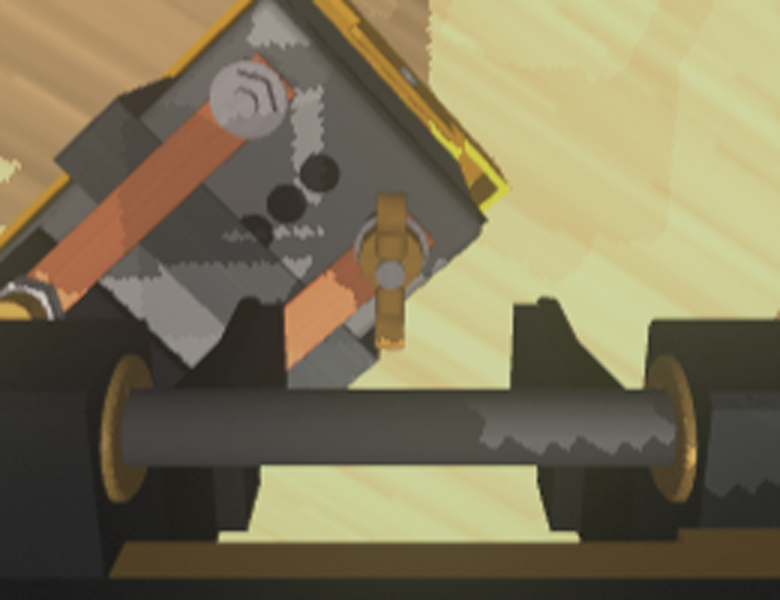

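The nut's wings run from (391,193) to (391,348) in the crop. They are vertical there, square to the jaws and on the predicted column, so I'll descend and close.

Emit:
send_rows --increments '[0, 0, 0, 0.05, 0, -3.5, 0.4, 0, 0, 0, 0.05, 0, -3.4, 0.4, 0, 0, 0, 0, 0, 0, 0.4, 0, 0, 0, 0, 0, 0, 0, 0, 0, 0, 0, 0, 0, 0, 0, 0, 0, 0, 0, 0, 0, 0, 0, 0, 0, 0, 0, 0, 0, 0, 0, 0, 0, 0, 0]' --newtons 25

```text
time: 2.7
position: [0.568, 0.2139, 0.1225]
tool_rot: [-0.283, 0.959, -0.0, 0.003]
ft_force: [-0.7, 0.0, 8.0]
grip_width: 0.0168
grip_force: 25.0
```

Run:
```python
from h import *
c=snap('wrist','w3')
o=robot.get_obs();print(o['time'],o['position'],o['tool_rot'],o['grip_width'],o['grip_force'],o['ft_force'],o['moment'])
I=c['image'][:,:,::-1]
cv2.imwrite('pics/w3v.png',cv2.convertScaleAbs(cv2.resize(I[170:320,220:420],(800,600),interpolation=cv2.INTER_CUBIC),alpha=1.2))
```

```text
2.75 [0.56796757 0.21392671 0.12248283] [-2.83264023e-01  9.59038308e-01 -3.64427512e-04  2.62375509e-03] 0.01746406920147842 25.004777312278748 [-0.31123281 -0.3311758   8.74093605] [-0.0024455   0.11996972  0.00241868]
```

View pics/w3v.png

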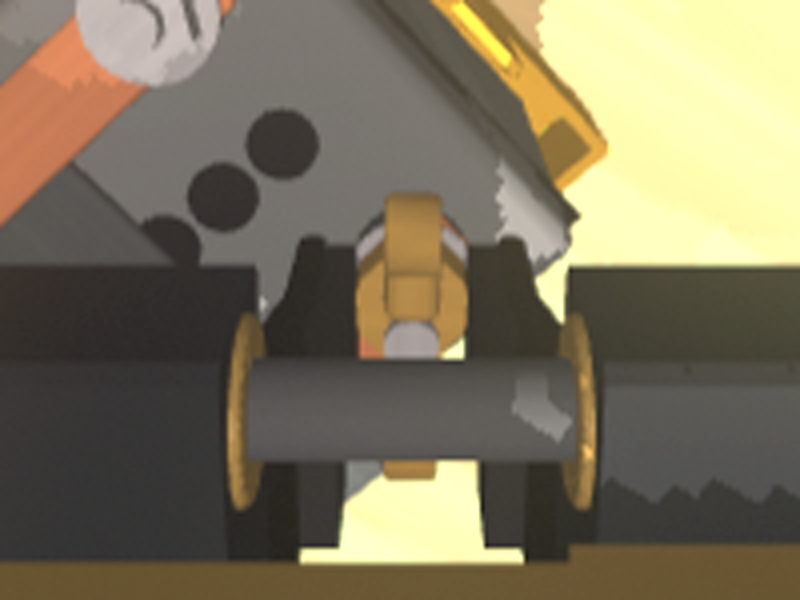

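The jaws closed on the 17 mm hub collar below the wings: finger edges at (357,320) and (468,320), wing only at (385–440). I'll open, go up 9 mm and grip the wings themselves.

Emit:
send_rows --increments '[0, 0, 0, 0, 0, 0, 0.35, 0, 0, 0, 0, 0, 0, 0.35, 0, 0, 0, 0, 0, 0.9, 0.35, 0, 0, 0, 0, 0, 0, 0.35, 0, 0, 0, 0, 0, 0, 0, 0, 0, 0, 0, 0, 0, 0, 0, 0, 0, 0, 0, 0, 0, 0, 0, 0, 0, 0, 0, 0, 0, 0, 0, 0, 0, 0, 0]' --newtons 25

```text
time: 3.5
position: [0.5664, 0.2129, 0.1283]
tool_rot: [-0.283, 0.959, -0.001, -0.0]
ft_force: [1.0, -2.5, -0.7]
grip_width: 0.0084
grip_force: 25.0
```

Emit:
send_rows --increments '[0, 0, -0.1, 0, 0, 0, 0, 0, 0, -0.1, 0, 0, 0, 0, 0, 0, -0.1, 0, 0, 0, 0, 0, 0, -0.1, 0, 0, 0, 0, 0, 0, -0.1, 0, 0, 0, 0, 0, 0, -0.1, 0, 0, 0, 0, 0, 0, -0.1, 0, 0, 0, 0, 0, 0, 0, 0, 0, 0, 0]'

```text
time: 4.17
position: [0.5662, 0.2136, 0.1283]
tool_rot: [0.064, 0.998, -0.0, -0.0]
ft_force: [0.5, -0.4, -1.3]
grip_width: 0.0078
grip_force: 25.0
```

```bash
cat > o.py <<'E'
from h import *
o=robot.get_obs();r=o['tool_rot'];print(o['time'],o['position'].round(4),'az',2*np.degrees(np.arctan2(r[1],r[0]))-90,o['grip_width'],o['grip_force'],o['ft_force'].round(2),o['moment'].round(3),o['q'].round(2))
E
python3 o.py
```

```text
4.1667 [0.5662 0.2136 0.1283] az 82.70103026626217 0.007836501884602786 25.0011921663056 [ 0.49 -0.4  -1.29] [-0.063 -0.093  0.029] [ 0.18  0.63  1.57  0.    0.94 -1.27]
```

Emit:
send_rows --increments '[0, 0, -0.05, 0, 0, 0, 0, 0, 0, -0.05, 0, 0, 0, 0, 0, 0, -0.04, 0, 0, 0, 0, 0, 0, 0, 0, 0, 0, 0]'

```text
time: 4.5
position: [0.5663, 0.2137, 0.1283]
tool_rot: [0.132, 0.991, 0.0, 0.0]
ft_force: [0.8, 0.1, -1.9]
grip_width: 0.0079
grip_force: 25.0
```

```bash
python3 o.py
```

```text
4.5 [0.5663 0.2137 0.1283] az 74.87861380736607 0.00793698214248919 25.000423395540565 [ 0.81  0.11 -1.9 ] [ 0.063 -0.148  0.072] [ 0.18  0.63  1.57  0.    0.94 -1.13]
```

Emit:
send_rows --increments '[0, 0, -0.04, 0, 0, 0, 0, 0, 0, -0.04, 0, 0, 0, 0, 0, 0, 0, 0, 0, 0, 0]'

```text
time: 4.75
position: [0.5663, 0.2138, 0.1283]
tool_rot: [0.17, 0.985, -0.0, 0.0]
ft_force: [0.8, 0.3, -1.8]
grip_width: 0.0087
grip_force: 26.1
```

```bash
python3 o.py
```

```text
4.75 [0.5663 0.2138 0.1283] az 70.3998866953805 0.008689362618155168 26.058386387885548 [ 0.8   0.3  -1.81] [ 0.141 -0.155  0.502] [ 0.18  0.63  1.57 -0.    0.94 -1.05]
```

The moment jumped to 0.5 N·m, well above the 0.08 N·m running torque, at wing azimuth about −15° along the bar, so the nut is at its stop. I'll open, lift and check.

Emit:
send_rows --increments '[0, 0, 0, 0, 0, 0, 0.4, 0, 0, 0, 0, 0, 0, 0.4, 0, 0, 0, 0, 0, 0, 0.4, 0, 0, 0, 0, 0, 2.5, 0.4, 0, 0, 0, 0, -1, 4, 1, 0, 0, 0, 0, -1, 4, 1, 0, 0, 0, 0, -1, 4, 1, 0, 0, 0, 0, -1, 2, 1, 0, 0, 0, 0, 0, 0, 1, 0, 0, 0, 0, 0, 0, 1, 0, 0, 0, 0, 0, 0, 1]'

```text
time: 5.67
position: [0.5651, 0.1737, 0.2925]
tool_rot: [0.172, 0.985, -0.0, -0.001]
ft_force: [-0.5, -0.6, -0.1]
grip_width: 0.0732
grip_force: 0.0
```

```bash
python3 o.py
python3 - <<'E'
from h import *
c=snap('wrist','w4')
for P in ((.566,.214,.136),(.6434,.132,.124),(.659,.190,.124),(.52,-.16,.2)):
  p=c['R']@np.array(P)+c['t'];print((p[:2]/p[2]*c['fx']+[c['cx'],c['cy']]).round(1))
I=c['image'][:,:,::-1]
cv2.imwrite('pics/w4v.png',cv2.convertScaleAbs(cv2.resize(I[80:260,200:440],(800,600),interpolation=cv2.INTER_CUBIC),alpha=1.))
E
```

```text
5.6667 [0.5651 0.1737 0.2925] az 70.18480869548509 0.0732171110832198 0.0 [-0.53 -0.63 -0.07] [-0.017  0.049 -0.004] [ 0.11  0.42  1.44  0.    1.28 -1.12]
[355.  180.2]
[311.9 255.3]
[358.5 251.8]
[ -6.  274.2]
```

View pics/w4v.png

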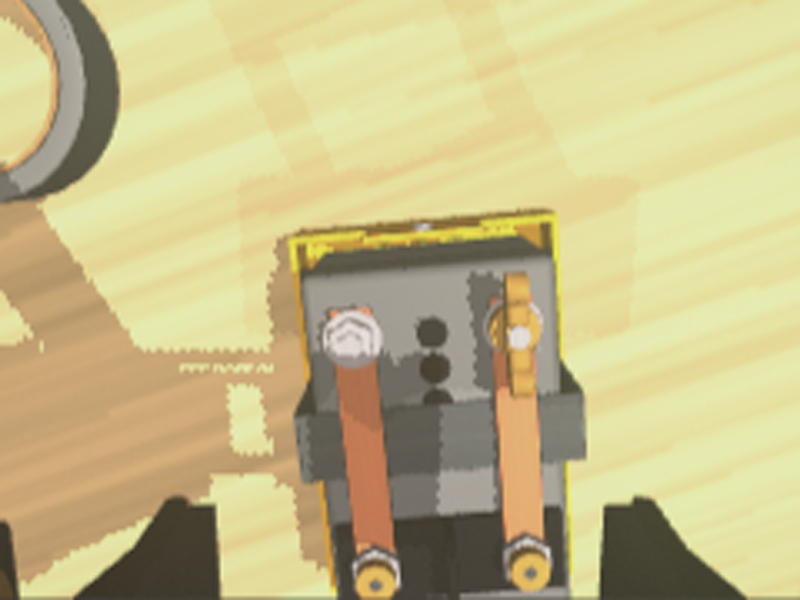

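The wings now lie along the link bar, from (517,275) to (523,393) in the crop. The post marks are at R (376,578) and L (531,571).

Run:
```python
from h import *
c=load('w4')
f=lambda u,v:(200+(u+.5)/3.3333-.5,80+(v+.5)/3.3333-.5)
R=px(c,*f(376,578),.124);L=px(c,*f(531,571),.124);N=px(c,*f(518,332),.137)
a=px(c,*f(517,275),.136);b=px(c,*f(523,393),.136)
print('R',R,'L',L,'nut',N,(a+b)/2)
d=L-R;print(np.linalg.norm(d),'yaw',np.degrees(np.arctan2(d[1],d[0]))-90)
d=b-a;print('wing',np.linalg.norm(d),np.degrees(np.arctan2(d[1],d[0])))
d=L-(a+b)/2;print('bar',np.linalg.norm(d[:2]),np.degrees(np.arctan2(d[1],d[0])))
print(px(c,*map(round,f(376,568))),px(c,*map(round,f(531,562))))
```

```text
R [0.64066386 0.13376799 0.124     ] L [0.65810275 0.1908752  0.124     ] nut [0.56475135 0.21434896 0.137     ] [0.56622185 0.21473476 0.136     ]
0.059710541393928805 yaw -16.981151116030972
wing 0.041399799582222514 -15.084779331513547
bar 0.09492827887469375 -14.556998063868544
[0.63625285 0.13480674 0.12446831] [0.65465863 0.19217019 0.12305666]
```

Emit:
send_rows --increments '[0, 0, 0.034, -0.4, -3.5, 0, 1, 0, 0, 0.034, -0.4, -3.5, 0, 1, 0, 0, 0.034, -0.4, -3.5, 0, 1, 0, 0, 0.034, -0.4, -3.5, 0, 1, 0, 0, 0.034, -0.4, -3.5, 0, 1, 0, 0, 0.034, -0.4, -3.5, 0, 1, 0, 0, 0.034, -0.4, -3.5, 0, 1, 0, 0, 0.034, -0.4, -3.5, 0, 1, 0, 0, 0.034, -0.4, -3.5, 0, 1, 0, 0, 0.034, -0.4, -3.5, 0, 1, 0, 0, 0, 0, 0, 0, 1, 0, 0, 0, 0, 0, 0, 1]'

```text
time: 6.72
position: [0.5253, -0.1774, 0.2913]
tool_rot: [0.005, 1.0, 0.001, -0.002]
ft_force: [1.3, 0.5, -0.3]
grip_width: 0.0871
grip_force: 0.0
```

```bash
python3 o.py
python3 - <<'E'
from h import *
c=snap('wrist','w5')
I=c['image'][:,:,::-1]
cv2.imwrite('pics/w5v.png',cv2.convertScaleAbs(cv2.resize(I[100:280,200:440],(800,600),interpolation=cv2.INTER_CUBIC),alpha=1.3))
E
```

```text
6.7167 [ 0.5253 -0.1774  0.2913] az 89.47465270986675 0.08714069571736696 0.0 [ 1.31  0.47 -0.29] [0.038 0.039 0.033] [-0.53  0.37  1.53  0.    1.25 -2.09]
```

View pics/w5v.png

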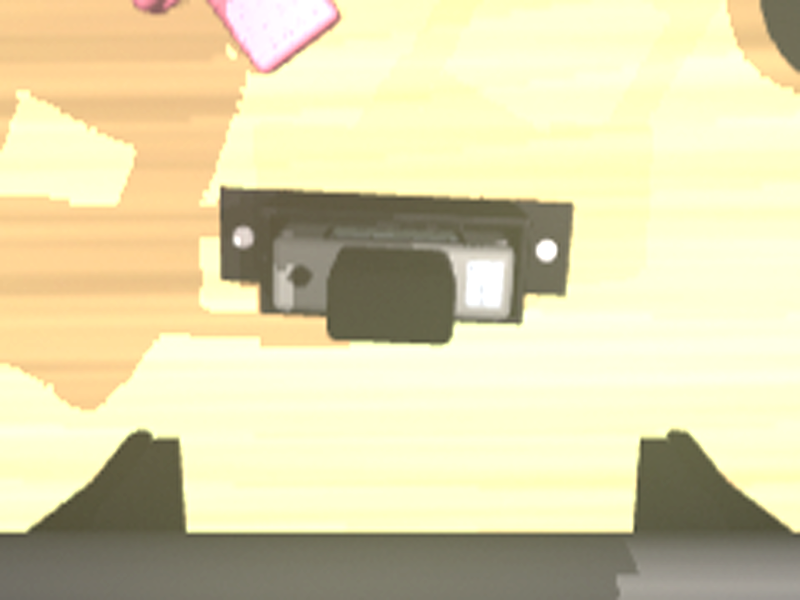

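The black and grey tester is in its holder with the grip at (391,297) in the crop. The pink one is at the top left, not the target. I'll use depth for the grip.

Run:
```python
from h import *
c=load('w5')
v,u=np.mgrid[100:260,200:440]; d=c['range_z'][100:260,200:440]
X=np.stack([(u-c['cx'])/c['fx']*d,(v-c['cy'])/c['fy']*d,d],-1).reshape(-1,3)[d.ravel()>0]
W=(X-c['t'])@c['R']
def box(m):
    P=W[m]; r=cv2.minAreaRect((P[:,:2]*1000).astype(np.float32)); print(len(P),P.mean(0).round(4),np.median(P[:,2]),r)
for z0,z1 in((.135,.16),(.08,.1),(.06,.075),(.1,.2)): box((W[:,2]>z0)&(W[:,2]<z1)&(W[:,1]<-.09)&(W[:,1]>-.28)&(W[:,0]>.49)&(W[:,0]<.56))
h=np.histogram(W[(W[:,1]<-.1)&(W[:,1]>-.27)&(W[:,0]>.49)&(W[:,0]<.56),2],bins=np.arange(-.005,.2,.005));print(h[0])
f=lambda u,v:(200+(u+.5)/3.3333-.5,100+(v+.5)/3.3333-.5)
a=px(c,*f(243,237),.008);b=px(c,*f(546,250),.008);e=b-a;print(a,b,(a+b)/2,np.degrees(np.arctan2(e[1],e[0])))
a=px(c,*f(337,339),.142);b=px(c,*f(447,343),.142);e=b-a;print(a,b,np.degrees(np.arctan2(e[1],e[0])),np.linalg.norm(e))
```

```text
861 [ 0.5233 -0.1826  0.1416] 0.1419761318432101 ((524.3851928710938, -182.2985076904297), (43.53398513793945, 26.59198570251465), 87.923583984375)
972 [ 0.5208 -0.1818  0.0915] 0.09190237883253914 ((524.2449951171875, -181.93643188476562), (94.72233581542969, 31.172611236572266), 86.59664916992188)
641 [ 0.5153 -0.1836  0.0659] 0.06611649280516649 ((524.4376220703125, -182.31224060058594), (111.72586822509766, 46.09638977050781), 86.93485260009766)
1033 [ 0.5213 -0.1823  0.1377] 0.1416900054075522 ((524.3595581054688, -182.34837341308594), (43.60102462768555, 26.699256896972656), 87.3653564453125)
[ 354 1203  217   27   28   31   35   28   39   42   36   97   56  134
  472   35   45   29  133  790   20   21   29   11   36   15   42   18
   98  763    0    0    0    0    0    0    0    0    0    0]
[ 0.52121927 -0.25533352  0.008     ] [ 0.52892921 -0.10965315  0.008     ] [ 0.52507424 -0.18249334  0.008     ] 86.9705244845555
[ 0.53557909 -0.20099371  0.142     ] [ 0.53738648 -0.16319222  0.142     ] 87.26263082892372 0.0378446772517923
```

Emit:
send_rows --increments '[0, 0, -0.021, -0.05, -0.25, -4, 1, 0, 0, -0.022, -0.05, -0.25, -4, 1, 0, 0, 0, 0, 0, -4, 1, 0, 0, 0, 0, 0, -3.1, 1, 0, 0, 0, 0, 0, -3, 1, 0, 0, 0, 0, 0, 0, 0, 0, 0, 0, 0, 0, 0, 0, 0, 0, 0, 0, 0, 0, 0, 0, 0, 0, 0, 0, 0, 0, 0, 0, 0, 0, 0, 0, 0]' --newtons 35

```text
time: 7.6
position: [0.5266, -0.1817, 0.1147]
tool_rot: [0.024, 1.0, -0.001, 0.002]
ft_force: [-0.4, 0.1, -0.2]
grip_width: 0.0617
grip_force: 0.0
```

```bash
python3 o.py
```

```text
7.6 [ 0.5266 -0.1817  0.1147] az 87.23753192221307 0.06169195410918311 0.0 [-0.45  0.08 -0.21] [ 0.044 -0.019  0.009] [-0.53  0.6   1.71  0.    0.83 -2.06]
```

Emit:
send_rows --increments '[0, 0, 0, -0.15, 0, -0.4, 0, 0, 0, 0, 0, 0, 0, 0, 0, 0, 0, 0, 0, 0, 0, 0, 0, 0, 0, 0, 0, 0, 0, 0, 0, 0, 0, 0, 0]'

```text
time: 8.02
position: [0.5238, -0.1819, 0.1092]
tool_rot: [0.024, 1.0, -0.0, 0.0]
ft_force: [-1.1, -1.3, 5.5]
grip_width: 0.0438
grip_force: 34.8
```

```bash
python3 o.py
```

```text
8.0167 [ 0.5238 -0.1819  0.1092] az 87.2015097633693 0.04384226745494143 34.80176713317633 [-1.13 -1.28  5.46] [-0.168  0.213 -0.009] [-0.54  0.61  1.72 -0.    0.82 -2.06]
```

Emit:
send_rows --increments '[0, 0, 0, 0, 0, 1.5, 0, 0, 0, 0, 0, 0, 3, 0, 0, 0, 0, 0, 0, 4, 0, 0, 0, 0, 0, 0, 4, 0, 0, 0, 0, 0, 0, 4, 0, 0, 0, -0.022, 1.26, 3.43, 0, 0, 0, 0, -0.022, 1.26, 3.43, 0, 0, 0, 0, -0.022, 1.26, 3.43, 0, 0, 0, 0, -0.022, 1.26, 3.43, 0, 0, 0, 0, -0.022, 1.26, 3.43, 0, 0, 0, 0, -0.022, 1.26, 3.43, 0, 0, 0, 0, -0.022, 1.26, 3.43, 0, 0, 0, 0, -0.022, 1.26, 3.43, 0, 0, 0, 0, -0.022, 1.26, 3.43, 0, 0, 0, 0, -0.022, 1.26, 3.43, 0, 0, 0, 0, 0, 0, 0, -1.5, 0, 0, 0, 0, 0, 0, 0, 0, 0, 0, 0, 0, 0, 0, 0]'

```text
time: 9.52
position: [0.6475, 0.1619, 0.2558]
tool_rot: [0.133, 0.991, -0.001, -0.003]
ft_force: [0.6, -0.3, -4.5]
grip_width: 0.0437
grip_force: 34.9
```

```bash
python3 o.py
python3 - <<'E'
from h import *
snap('wrist','w6');c=snap('scene','s6');snap('top','t6')
v,u=np.mgrid[0:400,0:640]; d=c['range_z']
X=np.stack([(u-c['cx'])/c['fx']*d,(v-c['cy'])/c['fy']*d,d],-1)
p=c['R']@np.array([.65,.162,.16])+c['t'];q=(p[:2]/p[2]*c['fx']+[c['cx'],c['cy']]);print(q,p[2],c['fx'])
a,b=int(q[0]),int(q[1])
I=c['image'][b-45:b+45,a-60:a+60,::-1]
w=load('w6')['image'][60:260,160:480,::-1]
A=cv2.resize(I,(800,600),interpolation=cv2.INTER_CUBIC); cv2.imwrite('pics/s6v.png',cv2.convertScaleAbs(A,alpha=1.6)); print(a-60,b-45)
E
```

```text
9.5167 [0.6475 0.1619 0.2558] az 74.65983694144649 0.043664375025678354 34.93355414830148 [ 0.61 -0.27 -4.5 ] [0.001 0.035 0.003] [ 0.08  0.57  1.28 -0.    1.3  -1.22]
[319.96688834 218.92631499] 1.0073926300228315 386.53919477696996
259 173
```

View pics/s6v.png

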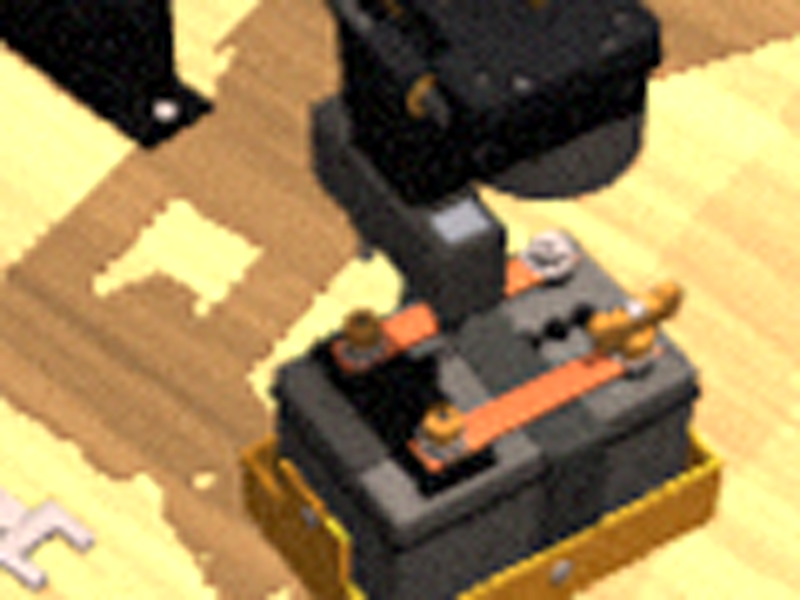

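The crop shows the case with its underside edge near (445,335) to (500,300), a pin at about (366,252), and the post tops at (362,318) and (440,410). All 10 pictures are used, so from here I'll check by numbers. First I'll compare the predicted projections with these features.

Run:
```python
from h import *
c=load('s6')
def pj(P):
  p=c['R']@np.array(P)+c['t'];q=p[:2]/p[2]*np.array([c['fx'],c['fy']])+[c['cx'],c['cy']];return ((q-[259,173]+.5)*6.667-.5).round(0)
print('posts',pj([.642,.133,.124]),pj([.6585,.1905,.124]),'nut',pj([.566,.214,.136]))
a=np.radians(74.6);y=np.array([np.cos(a),np.sin(a),0]);x=np.array([np.sin(a),-np.cos(a),0])
T=np.array([.6475,.1619,.2558+.009])
for sx in(-.015,.015):
  for sy in(-.048,.048): print(sx,sy,'bot',pj(T+x*sx+y*sy-[0,0,.066]),'top',pj(T+x*sx+y*sy-[0,0,.026]))
for s in(-.03,.03): print('pin',s,pj(T+y*s-[0,0,.108]),pj(T+y*s-[0,0,.07]))
# depth points on case: front (+x) face
v,u=np.mgrid[173:263,259:379]; d=c['range_z'][173:263,259:379]
X=np.stack([(u-c['cx'])/c['fx']*d,(v-c['cy'])/c['fy']*d,d],-1).reshape(-1,3)[d.ravel()>0]
W=(X-c['t'])@c['R']
L=(W-T); lx=L@x; ly=L@y; lz=L[:,2]
m=(abs(lx)<.03)&(abs(ly)<.07)&(lz<-.031)&(lz>-.062); print(m.sum())
for n,k in(('x',lx),('y',ly)): print(n,np.percentile(k[m],[1,10,50,90,99]).round(4))
k=m&(abs(ly)<.04); A=np.c_[ly[k],lz[k],np.ones(k.sum())]; print('face fit (yaw,pitch,x at 0)',np.linalg.lstsq(A,lx[k],rcond=None)[0])
# small-z: posts in depth
m=(W[:,2]>.119)&(W[:,2]<.128)&(W[:,0]>.62)&(W[:,0]<.68)&(W[:,1]>.1)&(W[:,1]<.22)
P=W[m];
for s in(P[:,1]<.16,P[:,1]>.16): print('post',s.sum(),P[s].mean(0).round(4),P[s].min(0).round(3),P[s].max(0).round(3))
# pins
m=(lz<-.07)&(lz>-.115)&(abs(lx)<.015)&(abs(ly)<.045);print('pin pts',np.c_[lx,ly,lz][m].round(3)[:25])
```

```text
posts [369. 322.] [448. 418.] nut [643. 300.]
-0.015 -0.048 bot [381. 148.] top [381.  73.]
-0.015 0.048 bot [518. 301.] top [522. 227.]
0.015 -0.048 bot [316. 176.] top [314. 101.]
0.015 0.048 bot [450. 333.] top [452. 259.]
pin -0.03 [373. 263.] [373. 197.]
pin 0.03 [455. 360.] [457. 294.]
247
x [-0.0104 -0.0005  0.0177  0.0189  0.0195]
y [-0.0469 -0.0322  0.0215  0.0457  0.0472]
face fit (yaw,pitch,x at 0) [0.00053558 0.0189508  0.01902645]
post 41 [0.65   0.1399 0.1228] [0.638 0.121 0.119] [0.668 0.16  0.126]
post 38 [0.655  0.18   0.1235] [0.636 0.16  0.119] [0.668 0.197 0.127]
pin pts [[ 0.008 -0.034 -0.084]
 [ 0.007 -0.031 -0.085]
 [ 0.006 -0.033 -0.091]
 [ 0.005 -0.029 -0.088]
 [ 0.006 -0.034 -0.096]
 [ 0.005 -0.03  -0.093]
 [ 0.001 -0.03  -0.095]
 [ 0.006 -0.033 -0.099]
 [ 0.004 -0.03  -0.098]
 [ 0.001 -0.031 -0.101]
 [ 0.006 -0.032 -0.102]
 [ 0.004 -0.031 -0.103]
 [-0.    -0.033 -0.106]
 [ 0.009  0.03  -0.082]
 [ 0.005  0.033 -0.08 ]
 [ 0.002  0.033 -0.083]
 [ 0.007  0.031 -0.085]
 [ 0.006  0.034 -0.082]
 [ 0.005  0.029 -0.092]
 [ 0.003  0.031 -0.091]
 [ 0.005  0.029 -0.096]
 [ 0.003  0.029 -0.097]
 [ 0.005  0.028 -0.101]
 [ 0.003  0.031 -0.099]
 [ 0.005  0.029 -0.104]]
```

Posts and pins show the same small camera bias of about (−7,−7) crop px, so the tester is over the posts to within 1–2 mm. I'll make a small x correction, then approach.

Emit:
send_rows --increments '[0, 0, 0, 0.2, 0, -1, 0, 0, 0, 0, 0, 0, -1, 0, 0, 0, 0, 0, 0, -0.8, 0, 0, 0, 0, 0, 0, 0, 0, 0, 0, 0, 0, 0, 0, 0, 0, 0, 0, 0, 0, 0, 0]'

```text
time: 10.17
position: [0.6518, 0.1615, 0.2304]
tool_rot: [0.134, 0.991, 0.0, -0.0]
ft_force: [-0.3, -0.4, -2.7]
grip_width: 0.0438
grip_force: 34.9
```

```bash
cat > pin.py <<'E'
from h import *
import sys
exec(open('o.py').read())
c=snap('scene',sys.argv[1]); b=load('w4')
T=o['position']+[0,0,.009]; az=np.arctan2(r[1],r[0])*2-np.pi/2
y=np.array([np.cos(az),np.sin(az),0]);x=np.array([np.sin(az),-np.cos(az),0])
v,u=np.mgrid[173:263,259:379]; d=c['range_z'][173:263,259:379]
X=np.stack([(u-c['cx'])/c['fx']*d,(v-c['cy'])/c['fy']*d,d],-1).reshape(-1,3)[d.ravel()>0]
L=(X-c['t'])@c['R']-T; lx=L@x; ly=L@y; lz=L[:,2]
m=(abs(ly)<.045)&(lz<-.031)&(lz>-.062)&(abs(lx)<.03)&(lx>.01)
A=np.c_[ly[m],lz[m],np.ones(m.sum())]; print('case face',np.linalg.lstsq(A,lx[m],rcond=None)[0].round(4))
W=L+T
for s in(-1,1):
  e=(ly*s>.012)&(ly*s<.05)&(abs(lx)<.02)
  pin=e&(lz<-.07)&(W[:,2]>.129); post=e&(W[:,2]<.1265)&(W[:,2]>.1125)
  for n,k in(('pin',pin),('post',post)): print(s,n,k.sum(),'x',np.median(lx[k]).round(4),'y',np.median(ly[k]).round(4),'yrange',np.percentile(ly[k],[3,97]).round(3),'xmax',np.percentile(lx[k],90).round(4) if k.any() else 0)
E
python3 pin.py s7
```

```text
10.1667 [0.6518 0.1615 0.2304] az 74.58612828463319 0.04381025182414945 34.93345964583568 [-0.34 -0.37 -2.74] [ 0.013 -0.004  0.011] [ 0.08  0.59  1.31  0.    1.24 -1.22]
case face [-0.0044  0.0088  0.0176]
-1 pin 7 x 0.0024 y -0.0309 yrange [-0.033 -0.029] xmax 0.0038
-1 post 34 x 0.0036 y -0.03 yrange [-0.038 -0.026] xmax 0.0078
1 pin 13 x 0.0042 y 0.0302 yrange [0.029 0.034] xmax 0.0063
1 post 40 x 0.0023 y 0.0307 yrange [0.022 0.036] xmax 0.0073
```

Emit:
send_rows --increments '[0, 0, 0, -0.17, 0, 0, 0, 0, 0, 0, 0, 0, -0.4, 0, 0, 0, 0, 0, 0, -0.4, 0, 0, 0, 0, 0, 0, -0.2, 0, 0, 0, 0, 0, 0, 0, 0, 0, 0, 0, 0, 0, 0, 0, 0, 0, 0, 0, 0, 0, 0]'

```text
time: 10.8
position: [0.6502, 0.1617, 0.221]
tool_rot: [0.134, 0.991, 0.0, 0.0]
ft_force: [-0.1, 0.3, -1.0]
grip_width: 0.0436
grip_force: 34.9
```

```bash
python3 pin.py s8
```

```text
10.8 [0.6502 0.1617 0.221 ] az 74.60131788961053 0.04361343942417004 34.93188166175969 [-0.12  0.3  -1.  ] [ 0.08  -0.036 -0.052] [ 0.08  0.6   1.32  0.    1.22 -1.22]
case face [-0.0069  0.0015  0.0174]
-1 pin 5 x 0.005 y -0.031 yrange [-0.033 -0.029] xmax 0.0062
-1 post 34 x 0.0054 y -0.0288 yrange [-0.038 -0.023] xmax 0.0105
1 pin 8 x 0.0042 y 0.0294 yrange [0.028 0.034] xmax 0.0061
1 post 34 x 0.0041 y 0.0309 yrange [0.022 0.036] xmax 0.0089
```

Emit:
send_rows --increments '[0, 0, 0, 0, 0, -0.2, 0, 0, 0, 0, 0, 0, -0.2, 0, 0, 0, 0, 0, 0, 0, 0, 0, 0, 0, 0, 0, 0, 0, 0, 0, 0, 0, 0, 0, 0, 0, 0, 0, 0, 0, 0, 0]'

```text
time: 11.35
position: [0.6502, 0.1617, 0.217]
tool_rot: [0.134, 0.991, 0.0, 0.0]
ft_force: [-0.0, 0.6, 1.2]
grip_width: 0.0438
grip_force: 34.9
```

```bash
python3 pin.py s9
```

```text
11.35 [0.6502 0.1617 0.217 ] az 74.59763422134316 0.04376183760074219 34.93110800511204 [-0.02  0.57  1.19] [ 0.129 -0.013 -0.023] [ 0.08  0.6   1.33  0.    1.21 -1.22]
case face [-0.0153 -0.0036  0.0171]
-1 pin 4 x 0.0047 y -0.0316 yrange [-0.033 -0.03 ] xmax 0.0066
-1 post 31 x 0.0065 y -0.0286 yrange [-0.038 -0.024] xmax 0.0098
1 pin 6 x 0.0039 y 0.0299 yrange [0.028 0.032] xmax 0.0067
1 post 37 x 0.0043 y 0.0316 yrange [0.024 0.037] xmax 0.0092
```

The moment about x hints at uneven pin loading, so I'll average the noisy sensors before I believe it.

```bash
cat > avg.py <<'E'
from h import *
F=[];D=[]
for i in range(16):
    c=robot.camera('scene'); o=robot.get_obs(); F.append(np.r_[o['ft_force'],o['moment'],o['position']]); D.append(np.where(c['range_z']>0,c['range_z'],np.nan))
F=np.array(F);print(o['time'],F.mean(0).round(4),F.std(0).round(3))
r=o['tool_rot'];d=np.nanmedian(D,0)[173:263,259:379];im=c['image'][173:263,259:379]
T=F[:,6:].mean(0)+[0,0,.009]; az=np.arctan2(r[1],r[0])*2-np.pi/2
y=np.array([np.cos(az),np.sin(az),0]);x=np.array([np.sin(az),-np.cos(az),0])
v,u=np.mgrid[173:263,259:379]
X=np.stack([(u-c['cx'])/c['fx']*d,(v-c['cy'])/c['fy']*d,d],-1)
L=(X-c['t'])@c['R']-T; lx=L@x; ly=L@y; lz=L[...,2]
m=(abs(ly)<.04)&(lz<-.032)&(lz>-.06)&(lx<.03)&(lx>.01)
A=np.c_[ly[m],lz[m],np.ones(m.sum())]; print('face yaw,pitch,x0',np.linalg.lstsq(A,lx[m],rcond=None)[0].round(4))
# lower edge of front face per y bin -> roll
f=(lx>.01)&(lx<.022)
for a in np.arange(-.045,.045,.01):
    k=f&(ly>a)&(ly<a+.01)&(lz<-.05)&(lz>-.075); print(round(a+.005,3),'zmin',np.nanmin(lz[k]).round(4) if k.any() else None,k.sum())
for s in(-1,1):
  e=(ly*s>.015)&(ly*s<.045)&(abs(lx)<.016)&(lz<-.072)
  for p,q,w in sorted(zip(lz[e]+T[2],lx[e],ly[e]),reverse=True)[:14]: print(s,round(p,4),round(q,4),round(w,4))
E
python3 avg.py
```

```text
12.2 [ 0.5535  0.7428  2.4322  0.1817 -0.1163 -0.01    0.6502  0.1617  0.2167] [0.473 0.583 0.356 0.052 0.07  0.015 0.    0.    0.   ]
face yaw,pitch,x0 [-0.0012  0.0003  0.0174]
-0.04 zmin -0.0591 6
-0.03 zmin -0.0614 7
-0.02 zmin -0.0596 6
-0.01 zmin -0.0619 7
0.0 zmin -0.0605 6
0.01 zmin -0.062 7
0.02 zmin -0.0618 6
0.03 zmin -0.0593 6
0.04 zmin -0.0652 11
-1 0.1426 0.0078 -0.0315
-1 0.1336 0.0051 -0.0309
-1 0.1295 0.0052 -0.0309
-1 0.1294 0.0028 -0.0295
-1 0.1252 0.0028 -0.0297
-1 0.1242 0.0088 -0.0302
-1 0.1241 -0.0 -0.029
-1 0.124 0.0041 -0.0275
-1 0.1238 0.0067 -0.0336
-1 0.1236 0.0062 -0.0292
-1 0.1236 0.0016 -0.0264
-1 0.1234 0.0042 -0.0324
-1 0.1234 0.0027 -0.0401
-1 0.1233 0.0046 -0.037
1 0.1425 0.0023 0.0337
1 0.1396 0.0075 0.0275
1 0.1375 0.0039 0.0316
1 0.1346 0.0048 0.0282
1 0.1314 0.003 0.0303
1 0.1311 0.005 0.0287
1 0.1271 0.0028 0.0301
1 0.127 0.0049 0.0287
1 0.1243 0.0059 0.0254
1 0.124 -0.0013 0.0337
1 0.124 0.0076 0.0281
1 0.1239 -0.005 0.0279
1 0.1239 0.008 0.0237
1 0.1238 -0.001 0.0293
```

The averaged contact load is about 5.4 N. That fits both pins about 6 mm in, since one pin alone would give about 2.8 N. Depth shows both pins reaching the post tops, and the case is upright. I'll hand in.

```bash
python3 -c "
from rig import robot
print(robot.hand_in())"
```

```text
the job is handed in; nothing more can be done
None
```

The job is handed in, with no verdict returned: the wing nut is turned to its stop along the link bar, and the tester is held upright on both output posts with each pin about 6 mm of 12 mm in, judging by the force and depth readings.

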